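Pull the work lamp out over the props bin and hold it there

TASK

Light up the tilting bin: squeeze the red button in the grip of the telescopic lamp, pull the lamp straight out past its first stop all the way to its second stop above the bin, and hold it there. Finish still gripping it with the button squeezed and the lamp fully out, because it slides back if let go. Leave the bin as it is tilted and the props around it alone.

Things in the scene. Friction and masses are not known exactly. Their poses are not given: they have to be found in the camera images.
- stand: heavy fixed lamp stand: black round foot 150 mm across, post, and at 190 mm height a level grey outer tube, 34 mm thick, pointing along the stand's own -x, its mouth 150 mm from the post (black end ring 42 mm thick). Origin: centre of the foot's underside, on the table; z up
- grip: upright grey grip block on top of the lamp head: 36 mm along its x, 30 mm along its y, 55 mm high. Origin: centre of its underside, 205 mm above the table; z up, axes parallel to the stand's; the lamp pulls out along its -x. The red button is on its +y side, the -y side is bare. Below it: black head 50 x 44 mm, 30 mm high, and yellow shade 90 mm across, down to 158 mm above the table
- button_face (a point): centre of the red button's outer face (20 mm wide, 22 mm high), 35 mm above the grip's underside. Out, it stands 6 mm proud of the grip's +y side (36 mm across grip and button), fully in 1 mm (31 mm across). Pinching grip and button across the grip's y presses it in
- lamp (a joint): how far the lamp is out (m), along the grip's -x: 0 in, first stop 0.10, second stop 0.20 (hard end). A spring draws it back, 2 N (in) to 6 N (out). With the button out a latch blocks outward pull at home (after 2 mm) and at the first stop; with it kept in the lamp slides freely past both. Nothing locks it at the second stop: let go, it slides back to about 0.115
- release (a joint): travel of the red button into the grip (m): 0 out, 0.005 fully in; frees the latch beyond 0.003. Spring: 3 N to start, 7 N fully in
- bin: fixed base of the galvanised tilting bin, 150 x 270 mm, with two upright ears 90 mm high; the bin swings between them on pivots 75 mm above the table. Origin: centre of the base's underside; front is its -x, pivot line along its y. It stands below the pulled-out lamp
- bin_rim (a point): middle of the front rim of the swinging galvanised tub (140 x 220 x 100 mm, open top, held by stiff pivots, tilted forward by 0 to 0.25 rad at the start, highest edge at most 142 mm above the table)
- skull: white rubber skull, about 95 mm across, 117 mm high, bystander; origin under its middle
- flowerpot: clay flowerpot, 100 mm across, 85 mm high, bystander; origin under its centre
- trumpet: brass-coloured tin trumpet standing on its bell (90 mm across), 145 mm high, bystander; origin under its centre
- apple: painted red wooden apple, 76 mm across, 80 mm high with stem, bystander; origin under its centre
- paint_tin: blue-banded paint tin, 80 mm across, 90 mm high, bystander; origin under its centre
- brush: paint brush lying on the table along its x, bystander

How it is judged:
On the way, in this order (a step that is already met when the one before it is completed fails the run):
1. button squeezed with the lamp still home (value of joint release above 0.003 m and value of joint lamp below 0.02 m and contact force between the fingers and grip above 2 N), for 0.1 s.
2. lamp drawn past the first stop, button squeezed (value of joint lamp above 0.12 m and value of joint release above 0.003 m), for 0.05 s.
At the end, for the whole second after the job is handed in: The lamp is out within 8 mm of its second stop (joint above 0.192), the button is in by more than 3 mm, the fingers press the grip with more than 2 N, all through the last second; the bin's rim has moved less than 20 mm and each prop less than 30 mm (value of joint lamp above 0.192 m and value of joint release above 0.003 m and contact force between the fingers and grip above 2 N and distance of bin_rim from where it was at the start of the episode below 0.02 m and distance of each of skull, flowerpot, trumpet, apple, paint_tin, brush from where it was at the start of the episode below 0.03 m); the arm keeps its last pose, push and grip.
It fails at once if the bin is swung (distance of bin_rim from where it was at the start of the episode above 0.02 m).
It fails at once if a prop is displaced (distance of any of skull, flowerpot, trumpet, apple, paint_tin, brush from where it was at the start of the episode above 0.03 m).
It also fails if it takes over 38 s, if anything falls off the work surface, if the arm or the gripper's body presses on something with over 40 N, if the wrist force passes 120 N, or if a joint passes its speed limit or range.

ROBOT

A 7-joint arm with a two-finger parallel gripper is mounted at the origin on the work surface. World frame = base frame: x ahead of the robot, y to its left, z up, the work surface at z = 0. Lengths are in m, angles in rad, forces in N, time in s.
With the tool pointing down it reaches from about 0.425 to 0.925 m from the base axis. Payload 6.8 kg.
Tool frame: the origin (TCP) lies on the mounting face of the last link; the fingertips stand 173 mm ahead of it and the grasp point (between the pads) lies 155 mm ahead of it; z points along the fingers, y is the line along which they close (so a half turn about z gives the same grasp; the last joint's range is limited). The gripper opens to 85 mm and grips with 20 to 120 N. Pads are 22 mm wide; open, the fingers measure 114 mm over their backs; the gripper's body (76 mm by 85 mm) begins 54 mm behind the grasp point. The pads swing forward as they close: fully open they stand 13 mm farther back than shut.
Start: joints at [-1.359, 0.477, 0.022, 1.555, -0.011, 1.109, -0.083], TCP at [0.212, 0.641, 0.405] pointing down, gripper open.
Joint ranges: [-2.96, 2.96], [-0.34, 2.1], [-1.41, 1.46], [0.24, 2.44], [-1.37, 4.51], [0.17, 1.92], [-2.96, 2.96]. Speed limits (rad/s): [2.39, 2.39, 3.14, 3.14, 3.14, 3.14, 3.14].

INTERFACE

Orientations are given as a unit quaternion [w, x, y, z].
In Python, from station import bot gives the robot as it stands. The module is installed in compiled form; this text tells all that it offers.
- The arm moves only by the shell command python3 -m pendant 'ROWS' [FORCE]. ROWS is JSON, a list of rows, each a list of 5 numbers: the finger opening in m, from 0 to 0.0854, then the shift along the tool's x, y, z in m, then the turn about the tool's z in degrees. In form: [[jaw, x, y, z, yaw], ...]. A call has 1 to 12 rows; each row shifts and turns the commanded pose from where the row before left it, along the tool's axes as they then stand; what a row does not reach is not made up. A row lasts 1/12 s, in which the tool goes at most 41.7 mm and 7.16 degrees, less where a joint would pass 70% of its speed; a pose out of reach is approached as far as the arm can. A call with a gripper value outside its range is refused whole. The fingers move at their own pace and stop on an object; FORCE is the grip in N (left out, the last holds). Time passes only in rows, so rows that do not move let the fingers close. It gives the time, the measured TCP pose, the force, the opening and the grip force at its end, in the units of the state.
- bot.get_obs(): the state, without advancing time (a new reading comes with each control period).
- bot.read_camera(name): name is "side" or "top"; returns (picture, depth): 384x512x3 uint8, blue, green, red; 384x512 float32, m along the optical axis (not along the pixel's ray), 0 where there is no reading.
- bot.camera_model(name): a dict with "intrinsics" (3x3 intrinsics, pixels), "R" (3x3) and "t" (3): a world point X has camera coordinates R X + t. Camera axes: x right, y down, z forward; pixel columns grow to the right and rows downward; lengths in m; the calibration is good to about 2 mm. A picture is of the moment at which its call begins. camera_model takes no time and is no camera call.
- bot.hand_in(): hands the job in; it is judged then, once.
Trained networks look in the newest picture that a camera, given by its name, has taken for a name from the list of things; names that differ only in an ending like _2 or _b are one class to them, and where a whole thing is asked for, a point or a joint stands for the part that bears it (a point fixed in the world has none). Each returns a list of dicts, best first, with "score" (0 to 1); they miss things now and then, are a little off and sometimes report something else, mostly with a low value. They report only what shows in the picture. A call takes as long as a camera call.
- bot.boxes_of(name, camera): "at" ([column, row] in pixels, amid what is visible of it).
- bot.trace(name, camera): "mask" (384x512 bool, what is visible of it) and "at" ([column, row] in pixels, amid what is visible of it).
- bot.pinpoint(name, camera): "at" ([column, row] in pixels: a listed point, or the origin of a listed thing).
The state is a dict: "t": time; "q": joint angles; "joint_vel": joint speeds; "joint_torque": joint torques, N m; "eef_pos": TCP position; "tool_rot": TCP orientation; "contact_force": force on the tool from outside, world axes, zero at the start; "torque": the same for the moment, N m; "gripper_width": opening from 0.0 (shut) to 1.0 (fully open); "grasp_force": force on a finger pad.
Only numpy, scipy, OpenCV 4.12 (cv2) and the standard library are available. Lean on these libraries where they do the work, as an engineer would, in place of code of your own. Each camera call takes 0.05 s, during which the arm holds its last target. There are 200 camera calls.

## Working session

There is one attempt and no reset: what is moved stays moved. The work goes in short steps, Python scripts to look and compute and a shell command to move; the robot and the scene stay as the last step left them, time stands still between calls to the robot, and variables do not carry over. Pictures are saved under pics/ and viewed, at most 10 in all, crops included, and the job is handed in when it is done.

```bash
mkdir -p pics
cat > h.py <<'E'
import numpy as np, cv2
from station import bot
def ray(cam,uv):
    m=bot.camera_model(cam);R,t=np.array(m["R"]),np.array(m["t"]);K=np.array(m["intrinsics"])
    d=R.T@np.linalg.inv(K)@np.array([uv[0],uv[1],1.]);return -R.T@t,d
def tri(ua,ub,ca="side",cb="top"):
    c1,d1=ray(ca,ua);c2,d2=ray(cb,ub)
    s=np.linalg.lstsq(np.c_[d1,-d2],c2-c1,rcond=None)[0]
    p,q=c1+s[0]*d1,c2+s[1]*d2;return (p+q)/2,np.linalg.norm(p-q)
def deproj(cam,uv,z):
    c,d=ray(cam,uv);return c+d*z
def onz(cam,uv,z):
    c,d=ray(cam,uv);return c+d*(z-c[2])/d[2]
E
python3 - <<'E'
from h import *
np.set_printoptions(precision=4,suppress=True)
o=bot.get_obs();print(o["t"],o["eef_pos"],o["tool_rot"])
for c in("side","top"):
    p,d=bot.read_camera(c);cv2.imwrite(f"pics/{c}0.png",p);np.save(f"{c}d.npy",d)
P={}
for n in("grip","button_face","stand","bin","bin_rim"):
    for c in("side","top"):
        r=bot.pinpoint(n,c)
        P[n,c]=r[0]["at"] if r else None
        print(n,c,[(x["at"],round(x["score"],2)) for x in r[:2]])
    if P[n,"side"] is not None and P[n,"top"] is not None: print(tri(P[n,"side"],P[n,"top"]))
for n in("skull","flowerpot","trumpet","apple","paint_tin","brush"):
    r=bot.pinpoint(n,"top")
    if r: print(n,r[0]["score"],onz("top",r[0]["at"],0))
E
```

```text
0.0 [0.2121 0.6405 0.4037] [-0.0001  0.1592  0.9872 -0.0009]
grip side [([284.9, 195.8], 0.58)]
grip top [([291.3, 184.6], 0.68)]
(array([ 0.5675, -0.2135,  0.2137]), np.float64(0.0042760849023901135))
button_face side []
button_face top [([369.4, 210.7], 0.32)]
stand side [([318.1, 273.7], 0.74)]
stand top [([328.8, 190.6], 0.71)]
(array([ 0.5735, -0.3925,  0.0041]), np.float64(0.007314971111847038))
bin side [([247.2, 194.7], 0.75)]
bin top [([234.0, 185.3], 0.82)]
(array([ 0.5899,  0.0119, -0.0056]), np.float64(0.003844528829969812))
bin_rim side [([225.7, 181.5], 0.89)]
bin_rim top [([235.4, 201.0], 0.71)]
(array([0.5025, 0.0026, 0.1336]), np.float64(0.004945751411383598))
skull 0.58 [0.7063 0.3141 0.    ]
flowerpot 0.59 [ 0.7744 -0.1242  0.    ]
trumpet 0.68 [0.6073 0.4229 0.    ]
apple 0.69 [ 0.3804 -0.2935  0.    ]
paint_tin 0.73 [ 0.7219 -0.2836  0.    ]
brush 0.72 [ 0.4787 -0.5688  0.    ]
```

View pics/side0.png

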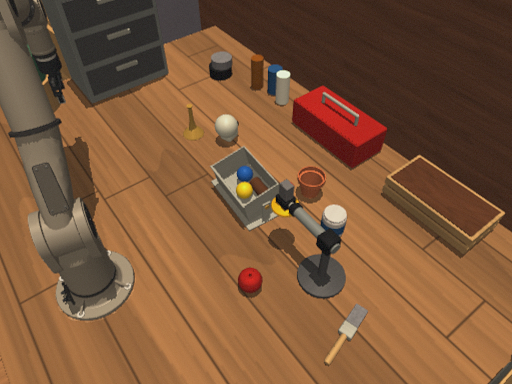

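View pics/top0.png

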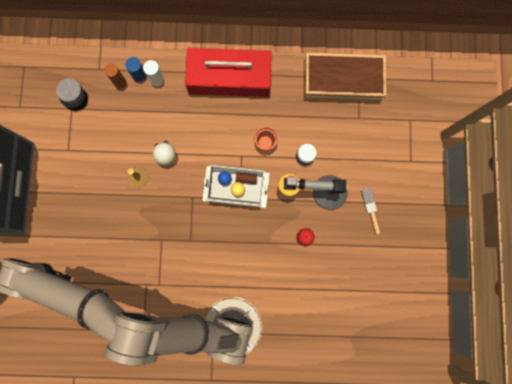

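Side picture: the lamp is home, with the grip at about (285,195) and the bin at (247,195). Top picture: the grip is at (291,184), the stand at (329,191) and the lamp points along about +y, so the button faces away from the robot. I'll refine the axis and grip from depth.

Run:
```python
from h import *
np.set_printoptions(precision=4,suppress=True)
p={}
for c in("top","side"):
    d=np.load(c+"d.npy");m=bot.camera_model(c);K=np.array(m["intrinsics"]);R=np.array(m["R"]);t=np.array(m["t"])
    v,u=np.nonzero(d>0);z=d[v,u]
    X=(np.linalg.inv(K)@np.stack([u,v,np.ones_like(u)])*z).T;X=(X-t)@R
    print(c,"cam",-R.T@t,"f",K[0,0])
    s=(abs(X[:,0]-.57)<.08)&(X[:,1]>-.5)&(X[:,1]<-.12)
    X=X[s]
    for nm,a,b,y0,y1 in(("griptop",.25,.27,-.3,-.15),("gripall",.215,.27,-.26,-.15),("tube",.185,.222,-.36,-.25),("shade",.155,.185,-.3,-.1)):
        S=X[(X[:,2]>a)&(X[:,2]<b)&(X[:,1]>y0)&(X[:,1]<y1)]
        if len(S): print(nm,len(S),S.mean(0),np.median(S,0),S.min(0),S.max(0))
        if nm=="tube" and len(S)>5: print(" dx/dy",np.polyfit(S[:,1],S[:,0],1))
    for n in("grip","button_face","lamp"):
        r=bot.trace(n,c)
        for q in r[:1]:
            print(n,round(q["score"],2),q["at"],q["mask"].sum())
            mm=q["mask"]&(d>0);v,u=np.nonzero(mm);Y=((np.linalg.inv(K)@np.stack([u,v,np.ones_like(u)])*d[v,u]).T-t)@R
            print("  ",np.median(Y,0),Y.min(0),Y.max(0))
img=cv2.imread("pics/top0.png")[150:220,250:350];img2=cv2.imread("pics/side0.png")[160:260,250:350]
a=cv2.resize(img,None,fx=4,fy=4,interpolation=0);b=cv2.resize(img2,None,fx=4,fy=4,interpolation=0)
cv2.imwrite("pics/crop1.png",np.hstack([np.vstack([a,np.zeros((120,400,3),np.uint8)]),b]))
```

```text
top cam [ 0.2963 -0.0372  1.9842] f 467.08832688046977
griptop 80 [ 0.5754 -0.2094  0.2588] [ 0.5757 -0.2098  0.2592] [ 0.5605 -0.2256  0.2502] [ 0.5964 -0.1919  0.269 ]
gripall 99 [ 0.5749 -0.2086  0.2549] [ 0.5735 -0.2095  0.2581] [ 0.5594 -0.2256  0.2208] [ 0.5975 -0.1919  0.269 ]
tube 256 [ 0.5722 -0.3032  0.2034] [ 0.5719 -0.3023  0.204 ] [ 0.5554 -0.3597  0.1855] [ 0.5961 -0.2501  0.2157]
 dx/dy [0.023  0.5792]
shade 198 [ 0.5687 -0.2027  0.172 ] [ 0.5592 -0.1997  0.1722] [ 0.5339 -0.2808  0.1588] [ 0.6204 -0.1677  0.1841]
grip 0.7 [289.9, 181.9] 370
   [ 0.5676 -0.2033  0.1804] [ 0.5339 -0.2439  0.1532] [ 0.6204 -0.1677  0.269 ]
lamp 0.75 [288.0, 184.5] 374
   [ 0.5685 -0.2024  0.1802] [ 0.5339 -0.2439 -0.0102] [ 0.6195 -0.1677  0.269 ]
side cam [ 0.0148 -0.8069  1.1585] f 417.8012841103341
griptop 118 [ 0.5737 -0.2141  0.2569] [ 0.5734 -0.2144  0.2576] [ 0.5589 -0.2326  0.2501] [ 0.5927 -0.1932  0.2632]
gripall 234 [ 0.5705 -0.2172  0.2448] [ 0.5683 -0.2197  0.2502] [ 0.558  -0.2326  0.2159] [ 0.5927 -0.1932  0.2632]
tube 413 [ 0.5676 -0.3038  0.201 ] [ 0.5661 -0.3038  0.2023] [ 0.5532 -0.3588  0.185 ] [ 0.592  -0.2514  0.2132]
 dx/dy [0.0101 0.5707]
shade 230 [ 0.5504 -0.2203  0.1704] [ 0.5495 -0.2221  0.1703] [ 0.5302 -0.2947  0.157 ] [ 0.6161 -0.1694  0.185 ]
grip 0.38 [249.9, 281.9] 471
   [ 0.3699 -0.305   0.0597] [ 0.3403 -0.3314  0.0285] [ 0.4119 -0.2638  0.0784]
button_face 0.35 [246.9, 178.7] 2842
   [0.5853 0.0059 0.0745] [ 0.4914 -0.1932 -0.007 ] [0.735  0.2242 0.2387]
lamp 0.9 [285.3, 196.9] 635
   [ 0.5607 -0.2211  0.2015] [ 0.5302 -0.2541 -0.0053] [ 0.7601 -0.0348  0.2632]
```

View pics/crop1.png

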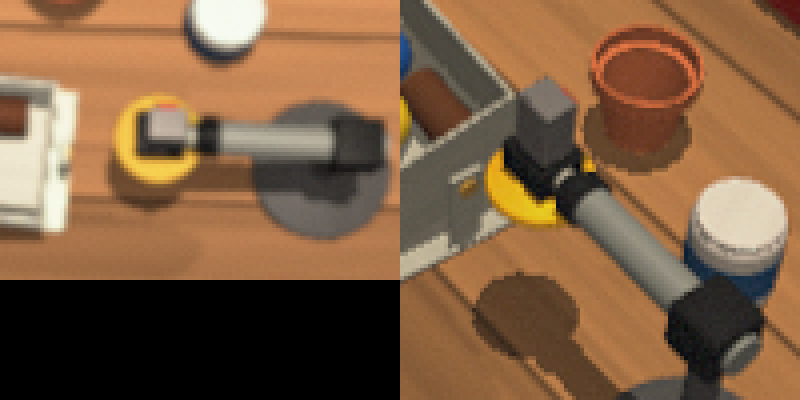

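Checked: the grip top is at z 0.259 (0.26 expected), the centre is about (0.574, -0.212), and the red button is on the +x side. The axis is along +y, leaning about 1° to +x. Next I rise and turn so the tool's y is at -1°.

```bash
python3 -m pendant '[[0.085,0,0,-0.006,6.6],[0.085,0,0,-0.006,6.6],[0.085,0,0,-0.006,6.6],[0.085,0,0,-0.006,6.6],[0.085,0,0,-0.006,6.6],[0.085,0,0,-0.006,6.6],[0.085,0,0,-0.006,6.6],[0.085,0,0,-0.006,6.6],[0.085,0,0,-0.006,6.6],[0.085,0,0,-0.006,6.6],[0.085,0,0,-0.006,6.6]]'
python3 -m pendant '[[0.085,-0.034,0.024,0,0],[0.085,-0.034,0.024,0,0],[0.085,-0.034,0.024,0,0],[0.085,-0.034,0.024,0,0],[0.085,-0.034,0.024,0,0],[0.085,-0.034,0.024,0,0],[0.085,-0.034,0.024,0,0],[0.085,-0.034,0.024,0,0],[0.085,-0.034,0.024,0,0],[0.085,-0.034,0.024,0,0],[0.085,-0.034,0.024,0,0],[0.085,-0.034,0.024,0,0]]'
python3 -c "
from h import *
print(bot.get_obs())"
```

```text
t: 2.12
eef_pos: [0.2121, 0.6408, 0.471]
tool_rot: [-0.0, 0.715, 0.699, -0.0]
contact_force: [-0.4, -1.1, 0.2]
gripper_width: 0.996
grasp_force: 0.0
t: 3.12
eef_pos: [0.4943, 0.2262, 0.4711]
tool_rot: [-0.0, 0.713, 0.701, 0.0]
contact_force: [1.1, 0.4, -0.0]
gripper_width: 0.995
grasp_force: 0.0
{'t': 3.1167, 'q': array([-0.98885328,  0.21018224,  0.5274966 ,  1.81762051, -0.1162821 ,
        1.14338132, -0.43855985]), 'joint_vel': array([ 0.72315862,  0.16229112,  0.29835629, -0.14020673, -0.14194791,
        0.02650855,  1.05669324]), 'joint_torque': array([ -4.32680234, -39.66319442,   3.25310692, -27.18934894,
         0.27337507,   0.16771004,  -1.44974973]), 'eef_pos': array([0.49427779, 0.22623118, 0.47112067]), 'tool_rot': array([-1.39061807e-04,  7.12694804e-01,  7.01474057e-01,  4.94755545e-04]), 'contact_force': array([ 1.08883587,  0.379716  , -0.0280494 ]), 'torque': array([ 0.0140097 , -0.05988518,  0.04012629]), 'grasp_force': 0.0, 'gripper_width': 0.9949954613620734}
```

```bash
python3 -m pendant '[[0.085,-0.036,0.007,0,0],[0.085,-0.036,0.007,0,0],[0.085,-0.036,0.007,0,0],[0.085,-0.036,0.007,0,0],[0.085,-0.036,0.007,0,0],[0.085,-0.036,0.007,0,0],[0.085,-0.036,0.007,0,0],[0.085,-0.036,0.007,0,0],[0.085,-0.036,0.007,0,0],[0.085,-0.036,0.007,0,0],[0.085,-0.036,0.007,0,0],[0.085,0,0,0,0]]'
python3 -m pendant '[[0.085,0,0,0,0],[0.085,0,0,0,0]]'
```

```text
t: 4.12
eef_pos: [0.563, -0.177, 0.4715]
tool_rot: [0.002, 0.716, 0.698, -0.001]
contact_force: [-1.4, -0.6, -0.1]
gripper_width: 0.995
grasp_force: 0.0
t: 4.28
eef_pos: [0.5642, -0.1687, 0.4705]
tool_rot: [-0.0, 0.713, 0.701, 0.0]
contact_force: [0.2, 0.4, -1.3]
gripper_width: 0.998
grasp_force: 0.0
```

```bash
python3 -m pendant '[[0.085,-0.022,0.006,0,0],[0.085,-0.021,0.006,0,0],[0.085,0,0,0.02,0],[0.085,0,0,0,0],[0.085,0,0,0,0]]'
python3 - <<'E'
from h import *
a=[]
for c,(x,y) in(("top",(240,140)),("side",(240,130))):
    p,d=bot.read_camera(c);a.append(cv2.resize(p[y:y+100,x:x+100],None,fx=4,fy=4,interpolation=0))
cv2.imwrite("pics/c2.png",np.hstack(a))
E
```

```text
t: 4.7
eef_pos: [0.5757, -0.2101, 0.4498]
tool_rot: [-0.001, 0.712, 0.702, -0.0]
contact_force: [-0.6, 0.5, 0.3]
gripper_width: 0.999
grasp_force: 0.0
```

View pics/c2.png

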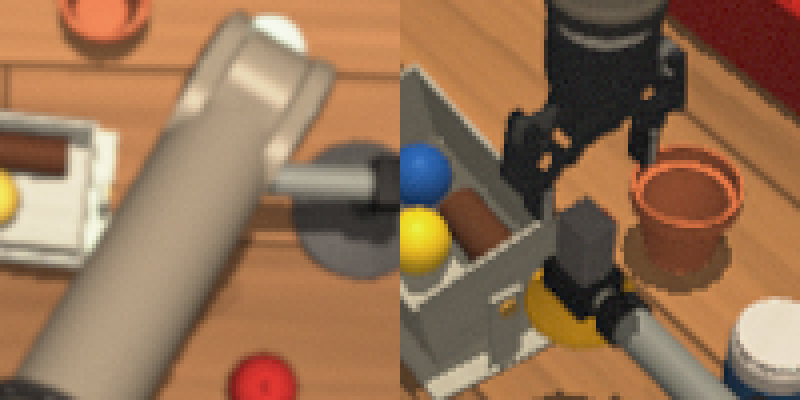

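The side crop shows the open fingers at about (535,170) and (645,130), straddling the grip at (585,230) from above. Next I descend and close gently.

```bash
python3 -m pendant '[[0.085,-0.001,0.001,0.015,0],[0.085,0,0,0.015,0],[0.085,0,0,0.014,0],[0.085,0,0,0.013,0],[0.085,0,0,0,0],[0.085,0,0,0,0]]'
python3 -m pendant '[[0.05,0,0,0,0],[0.05,0,0,0,0],[0.05,0,0,0,0],[0.044,0,0,0,0],[0.044,0,0,0,0],[0.04,0,0,0,0],[0.04,0,0,0,0],[0.04,0,0,0,0]]' 20
```

```text
t: 5.3
eef_pos: [0.5766, -0.2126, 0.3937]
tool_rot: [-0.0, 0.712, 0.702, -0.0]
contact_force: [0.3, -0.1, 1.1]
gripper_width: 0.997
grasp_force: 0.0
t: 5.97
eef_pos: [0.5765, -0.2132, 0.3937]
tool_rot: [-0.0, 0.713, 0.701, -0.0]
contact_force: [0.5, -0.7, -0.2]
gripper_width: 0.471
grasp_force: 0.0
```

```bash
python3 -m pendant '[[0.03,0,0,0,0],[0.03,0,0,0,0],[0.025,0,0,0,0],[0.02,0,0,0,0],[0.02,0,0,0,0],[0.02,0,0,0,0],[0.02,0,0,0,0],[0.02,0,0,0,0]]' 40
```

```text
t: 6.63
eef_pos: [0.5757, -0.2134, 0.3942]
tool_rot: [-0.001, 0.713, 0.701, -0.0]
contact_force: [-5.2, 1.8, 7.1]
gripper_width: 0.354
grasp_force: 39.1
```

The opening is about 30 mm, so the button is fully in. Next I pull along tool +x.

```bash
python3 -m pendant '[[0.02,0.003,-0.001,0,0],[0.02,0.006,0,0,0],[0.02,0.01,0,0,0],[0.02,0.01,0,0,0],[0.02,0.01,0,0,0],[0.02,0.01,0,0,0],[0.02,0.006,0,0,0],[0.02,0,0,0,0]]'
```

```text
t: 7.3
eef_pos: [0.5767, -0.1562, 0.3943]
tool_rot: [-0.0, 0.712, 0.702, 0.0]
contact_force: [-1.3, -2.1, 5.9]
gripper_width: 0.356
grasp_force: 42.4
```

```bash
python3 -m pendant '[[0.02,0.01,0,0,0],[0.02,0.01,0,0,0],[0.02,0.01,0,0,0],[0.02,0.01,0,0,0],[0.02,0.01,0,0,0],[0.02,0.01,0,0,0],[0.02,0.01,0,0,0],[0.02,0.01,0,0,0],[0.02,0.01,0,0,0],[0.02,0,0,0,0]]'
```

```text
t: 8.13
eef_pos: [0.5785, -0.0657, 0.3943]
tool_rot: [0.0, 0.712, 0.702, 0.001]
contact_force: [2.2, -4.1, 4.5]
gripper_width: 0.351
grasp_force: 43.0
```

```bash
python3 -m pendant '[[0.02,0.01,0.0005,0,0],[0.02,0.01,0.0005,0,0],[0.02,0.01,0,0,0],[0.02,0.01,0,0,0],[0.02,0.006,0,0,0],[0.02,0.003,0,0,0],[0.02,0,0,0,0],[0.02,0,0,0,0]]'
python3 -m pendant '[[0.02,0.002,0,0,0],[0.02,0.001,0,0,0],[0.02,0,0,0,0],[0.02,0,0,0,0]]'
```

```text
t: 8.8
eef_pos: [0.5796, -0.0189, 0.3943]
tool_rot: [0.001, 0.713, 0.701, 0.0]
contact_force: [0.6, -6.0, 5.6]
gripper_width: 0.353
grasp_force: 43.3
t: 9.13
eef_pos: [0.5797, -0.0162, 0.3943]
tool_rot: [0.001, 0.713, 0.701, 0.0]
contact_force: [0.4, -5.9, 6.8]
gripper_width: 0.354
grasp_force: 43.2
```

```bash
python3 -m pendant '[[0.02,0.002,0,0,0],[0.02,0.002,0,0,0],[0.02,0,0,0,0],[0.02,0,0,0,0]]'
python3 -m pendant '[[0.02,0.001,0,0,0],[0.02,0.001,0,0,0],[0.02,0,0,0,0],[0.02,0,0,0,0]]'
```

```text
t: 9.47
eef_pos: [0.5797, -0.0129, 0.3943]
tool_rot: [0.001, 0.713, 0.701, -0.0]
contact_force: [1.1, -6.5, 4.8]
gripper_width: 0.356
grasp_force: 42.9
t: 9.8
eef_pos: [0.5797, -0.0125, 0.3943]
tool_rot: [0.002, 0.714, 0.701, -0.001]
contact_force: [1.4, -12.4, 5.0]
gripper_width: 0.354
grasp_force: 42.4
```

The pull force jumped to 12 N with the tool stopped at 0.201 m of travel, so this is the hard stop. One look to check before handing in.

Run:
```python
from h import *
p,d=bot.read_camera("side");cv2.imwrite("pics/end.png",cv2.resize(p[100:300,150:400],None,fx=3,fy=3))
print([(r["at"],r["score"]) for r in bot.pinpoint("bin_rim","side")[:1]],bot.get_obs()["contact_force"])
```

```text
[([225.1, 183.4], 0.82)] [  1.94328949 -11.93035855   5.41821304]
```

View pics/end.png

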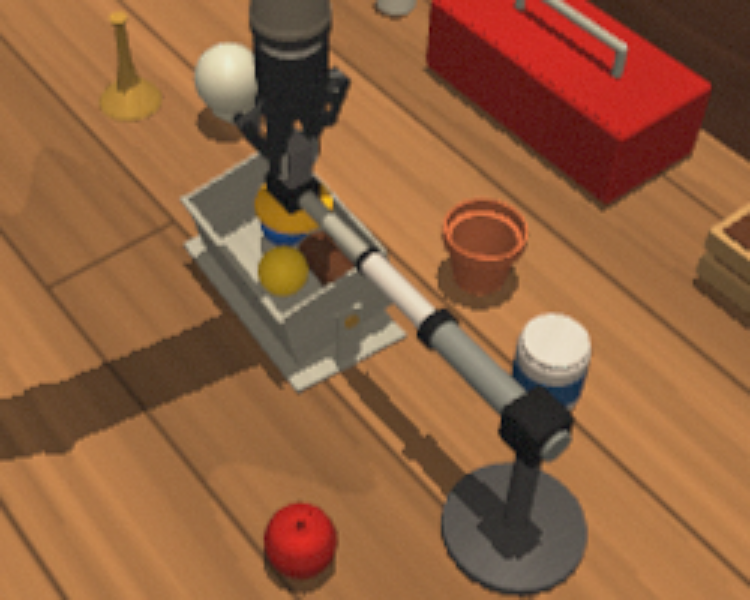

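The lamp is fully extended over the bin, with the grip held at about (300,160) in the crop. The bin and props look undisturbed.

```bash
python3 -c "
from station import bot
print(bot.hand_in())"
```

```text
the job is handed in; nothing more can be done
None
```

I handed the job in with the lamp pulled to its second stop above the bin (about 0.20 m out), still gripped with the button squeezed, and the bin and props looked undisturbed in the last picture; no verdict was returned.

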